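# Shut down and clear a stirring station

## Task

The practical is over: close down this stirring station. Turn the stirrer's speed knob all the way back to its zero stop, lay both steel instruments (the scoop and the crucible tongs) flat inside the blue tray, and stand the red-capped sample bottle upright on the floor of the yellow tray beside the green-capped one, which must still be standing there; lower everything in rather than dropping it. Leave the glass beaker on the stirrer, the measuring cylinder and the wash bottle standing where they are.

Things in the scene. Friction and masses are not known exactly. Their poses are not given: they have to be found in the camera images.
- blue_tray: Blue open plastic tray with straight upright walls, fixed. Outside 175 mm (its x) by 245 mm (its y) by 55 mm high, walls and floor 4 mm thick; a lip round the rim makes it 191 x 261 mm. Origin: centre of its underside, z up. For the steel instruments.
- yellow_tray: Yellow open plastic tray with straight upright walls, fixed. Outside 175 mm (its x) by 245 mm (its y) by 55 mm high, walls and floor 4 mm thick; a lip round the rim makes it 191 x 261 mm. Origin: centre of its underside, z up. For the sample bottles.
- scoop: Steel lab scoop lying on the bench, 178 mm long, about 60 g. Origin: on the bench under the front of the handle, the place to grip (centre of mass near x = -5 mm); x towards the trough, z up. Round handle, diameter 12 mm, from x = -98 to +18 mm, its axis 6 mm above the bench; open trough up to 32 mm wide and 14 mm high from x = 25 to 80 mm
- tongs: Steel crucible tongs, closed and rigid, lying flat, 188 mm long, about 85 g. Origin: on the bench under the pivot block, the place to grip (centre of mass near x = -20 mm); x towards the jaw tips, z up. Pivot block 26 (x) by 14 (y) by 11 mm high; bars 6 mm thick, on the bench; bowed jaws 32 mm wide reach x = 85 mm; two finger rings 66 mm wide overall reach x = -103 mm
- red_bottle: White opaque plastic sample bottle with a red cap, 86 mm tall, standing on the bench: body diameter 40 mm up to 55 mm height, then a shoulder, cap diameter 36 mm from 68 to 86 mm. About 70 g. Origin: centre of its underside, z along its axis towards the cap
- green_bottle: White opaque plastic sample bottle with a green cap, 86 mm tall, standing anywhere along the middle of the yellow tray, already put away; it stays there: body diameter 40 mm up to 55 mm height, then a shoulder, cap diameter 36 mm from 68 to 86 mm. About 70 g. Origin: centre of its underside, z along its axis towards the cap
- stirrer: White magnetic stirrer, fixed, 160 mm wide (y), from x = -105 mm (front) to +138 mm (back). Origin: on the bench, z up. Round plate of diameter 135 mm centred at x = 65 mm, top 90 mm above the bench, carries the beaker; in front of it a grey panel slopes down to the front (-x) by 0.45 rad, the black speed knob in its middle
- speed_knob (a joint): Angle of the speed knob, rad. 0 = zero stop (pointer at the red tick), a hard stop; grows to 4.7 as the knob is turned clockwise seen from above its face, so turn it anticlockwise to come back to zero. Light friction (0.03 N m), stays where it is left
- knob_grip (a point): Grip point on the knob's axis. z = that axis, out of the panel (leaning 0.45 rad from vertical to the stirrer's front); x along the grip bar, y across it, turning with the knob; white pointer at the bar's -x end. Bar 40 mm long (x), 12 mm wide (y), its top 11 mm above this point, its foot 11 mm below on a skirt of diameter 42 mm; panel 20 mm below
- beaker: Bystander: glass beaker, diameter 70 mm (rim 74), 95 mm tall, standing on the stirrer's plate. Origin: centre of its underside
- cylinder: Bystander: clear plastic measuring cylinder on a blue foot of diameter 66 mm, 198 mm tall. Origin: centre of its underside
- wash_bottle: Bystander: white wash bottle with a red top and spout, diameter 70 mm, 190 mm tall. Origin: centre of its underside

How it is judged:
By the outcome, as a careful person would: the job done as asked, in the order asked, and still so for the second after the job is handed in, with the robot touching nothing.
It also fails if it takes over 72 s, if anything falls off the work surface, if the arm or the gripper's body presses on something with over 40 N, if the wrist force passes 120 N, or if a joint passes its speed limit or range.

## Robot

A 6-joint arm with a two-finger parallel gripper is mounted at the origin on the work surface. World frame = base frame: x ahead of the robot, y to its left, z up, the work surface at z = 0. Lengths are in mm, angles in rad, forces in N, time in s.
With the tool pointing down it reaches from about 375 to 825 mm from the base axis. Payload 5.5 kg.
Tool frame: the origin (TCP) lies on the centre line of the jaws, within the pads' length; the fingertips stand 8 mm ahead of it and the grasp point (between the pads) lies 11 mm behind it; z points along the fingers, y is the line along which they close (so a half turn about z gives the same grasp; the last joint's range is limited). The gripper opens to 85 mm and grips with 20 to 120 N. Pads are 22 mm wide; open, the fingers measure 114 mm over their backs; the gripper's body (76 mm by 85 mm) begins 54 mm behind the grasp point. The pads swing forward as they close: fully open they stand 13 mm farther back than shut.
Start: joints at [1.327, 0.314, -0.047, 1.21, 0, 1.571], TCP at [144.832, 582.253, 239.299] pointing down, gripper open.
Joint ranges: [-2.67, 2.67], [-0.69, 1.73], [-1.03, 1.25], [-2.08, 2.16], [-1.42, 1.45], [-3.14, 3.14]. Speed limits (rad/s): [2.39, 2.39, 3.01, 3.14, 3.14, 3.14].

## Interface

Orientations are given as a rotation vector (axis times angle).
In Python, from plant import robot gives the robot as it stands. Calls block until the motion is done:
- robot.move_ptp(position, orientation): joint-space move of the TCP to a pose.
- robot.move_l(position, v=150, ori=None, stop_force=None): straight line of the TCP; ori=None keeps the orientation; v is the mean speed in mm/s. With stop_force (N) it stops when the force on the tool has changed by that much, and returns True; else False.
- robot.goto_joints(angles): joint-space move.
- robot.open_gripper() and robot.grab(strength=None): open the fingers fully, or close them until they stop; strength is the grip in N (None keeps the last).
- robot.sleep(seconds).
- robot.ik(position, orientation): joint angles nearest the present ones, or None.
- robot.get_state(): the state.
- robot.get_image(name): name is "side" or "top" or "wrist"; returns a dict with "color" (400x640x3 uint8, blue, green, red), "fx", "fy", "cx", "cy" (pixels), "position" and "attitude" of the camera in the world. Camera axes: x right, y down, z forward; pixel columns grow to the right and rows downward; lengths in mm; the calibration is good to about 2 mm. A picture is of the moment at which its call begins. There is no depth.
A pose or a line that the arm cannot do raises robot.Unreachable and nothing moves.
- robot.job_done(): hands the job in; it is judged then, once.
The state is a dict: "time_s": time; "joint_positions": joint angles; "joint_vel": joint speeds; "joint_torque": joint torques, N m; "tool_pos": TCP position; "tool_rot": TCP orientation; "force": force on the tool from outside, world axes, zero at the start; "wrist_torque": the same for the moment, N m; "finger_gap": finger opening in mm; "grip_force": force on a finger pad.
Only numpy, scipy, OpenCV 4.12 (cv2) and the standard library are available. Lean on these libraries where they do the work, as an engineer would, in place of code of your own. Each camera call takes 0.05 s, during which the arm holds its last target. There are 200 camera calls.

## Working session

There is one attempt and no reset: what is moved stays moved. The work goes in short steps, each a Python script; the robot and the scene stay as the last script left them, time stands still between calls to the robot, and variables do not carry over. Pictures are saved under pics/ and viewed, at most 10 in all, crops included, and the job is handed in when it is done.

```bash
ls; mkdir -p pics
python3 - <<'E'
from plant import robot
import cv2,numpy as np
for n in("top","side","wrist"):
    im=robot.get_image(n); cv2.imwrite(f"pics/{n}0.png",im["color"]); print(n,{k:np.round(v,3).tolist() for k,v in im.items() if k!="color"})
    np.savez(f"pics/{n}0.npz",**im)
print(robot.get_state())
E
```

```text
pics
top {'fx': 437.778, 'fy': 437.778, 'cx': 319.356, 'cy': 202.694, 'position': [353.488, -18.962, 1134.668], 'attitude': [-1.969, 2.264, -0.226]}
side {'fx': 429.418, 'fy': 429.418, 'cx': 315.267, 'cy': 199.119, 'position': [41.657, 497.902, 676.401], 'attitude': [-0.984, 2.36, -1.143]}
wrist {'fx': 343.914, 'fy': 343.914, 'cx': 317.529, 'cy': 197.896, 'position': [71.009, 600.318, 371.788], 'attitude': [2.276, 1.78, 0.269]}
{'time_s': 0.15, 'joint_positions': array([ 1.32699839e+00,  3.14107914e-01, -4.78712580e-02,  1.21022355e+00,
        1.39926105e-05,  1.57079726e+00]), 'joint_vel': array([ 6.47001622e-05, -1.31323011e-03,  3.57367205e-03, -8.34098613e-04,
       -1.21962883e-04, -5.29568269e-04]), 'joint_torque': array([-2.02451420e-04, -5.40043724e+01,  3.40059757e+01,  1.32398657e-02,
       -1.44890760e-05, -2.30220685e-06]), 'tool_pos': array([144.71882693, 581.81266038, 238.59647116]), 'tool_rot': array([-3.81988085e-01, -3.11809605e+00,  2.18996856e-03]), 'force': array([-0.15970782, -0.69690989, -0.45700099]), 'wrist_torque': array([-0.0213807 ,  0.02263404, -0.03316105]), 'grip_force': 0.0, 'finger_gap': 85.35406112495707}
```

View pics/top0.png

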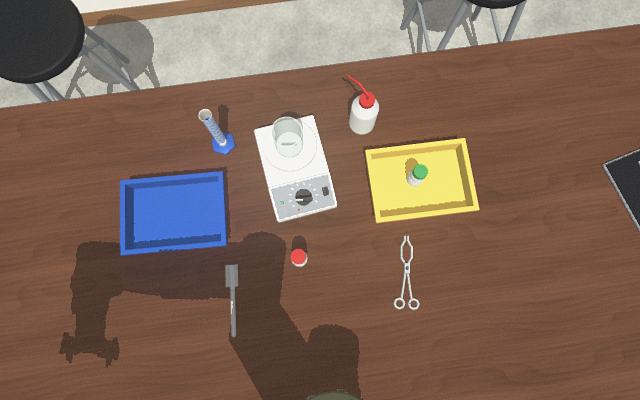

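View pics/side0.png

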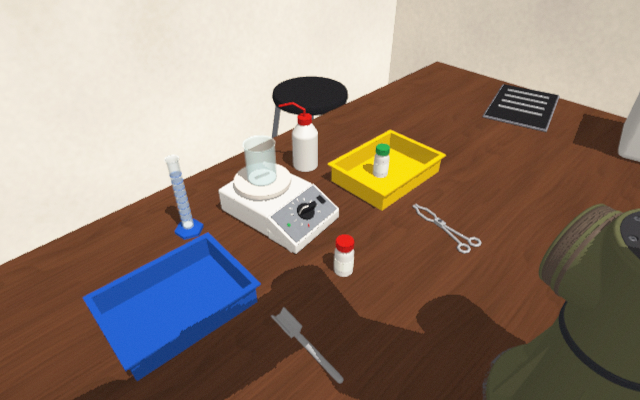

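The top view shows the blue tray at (173,213), stirrer (295,170) with knob (304,197), yellow tray (422,180) with green cap (420,172), red cap (299,257), scoop (233,300) and tongs (407,272). The side view shows the same, with the red bottle at (344,255) and the knob at (306,211).

```bash
cat > h.py <<'E'
import numpy as np, cv2
from scipy.spatial.transform import Rotation as R
def load(n): return dict(np.load(f"pics/{n}.npz"))
def rays(im,uv):
    uv=np.atleast_2d(uv).astype(float)
    d=np.c_[(uv[:,0]-im["cx"])/im["fx"],(uv[:,1]-im["cy"])/im["fy"],np.ones(len(uv))]
    d=R.from_rotvec(im["attitude"]).apply(d); return d/np.linalg.norm(d,axis=1)[:,None]
def plane(im,uv,z):
    d=rays(im,uv); p=np.asarray(im["position"]); return p+d*((z-p[2])/d[:,2])[:,None]
def tri(a,ua,b,ub):
    A=0;B=0;L=[]
    for im,u in((a,ua),(b,ub)):
        d=rays(im,u)[0]; M=np.eye(3)-np.outer(d,d); A=A+M; B=B+M@im["position"]; L.append((d,M))
    p=np.linalg.solve(A,B); return p, sum(np.linalg.norm(M@(p-im["position"])) for im,(d,M) in zip((a,b),L))
def proj(im,p):
    q=R.from_rotvec(im["attitude"]).inv().apply(np.atleast_2d(p)-im["position"])
    return np.c_[q[:,0]/q[:,2]*im["fx"]+im["cx"],q[:,1]/q[:,2]*im["fy"]+im["cy"]]
def mask(im,lo,hi): return cv2.inRange(cv2.cvtColor(im["color"],cv2.COLOR_BGR2HSV),np.array(lo),np.array(hi))
def blobs(m,amin=30):
    c,_=cv2.findContours(m,cv2.RETR_EXTERNAL,cv2.CHAIN_APPROX_NONE)
    return sorted([x for x in c if cv2.contourArea(x)>amin],key=cv2.contourArea,reverse=True)
def cen(c): m=cv2.moments(c); return np.array([m["m10"],m["m01"]])/m["m00"]
def down(yaw):  # tool z down, tool x-axis heading yaw in world
    return (R.from_euler("z",yaw)*R.from_rotvec([np.pi,0,0])).as_rotvec()
E
python3 - <<'E'
from h import *
np.set_printoptions(precision=1,suppress=True)
t,s,w=load("top0"),load("side0"),load("wrist0")
C=dict(red=((0,150,90),(6,255,255)),green=((55,120,50),(80,255,255)),blue=((105,150,40),(120,255,255)),yellow=((22,150,80),(32,255,255)))
for n,(lo,hi) in C.items():
    for nm,im in(("t",t),("s",s)):
        for c in blobs(mask(im,lo,hi))[:3]:
            print(n,nm,cv2.contourArea(c),cen(c))
            if n in("blue","yellow") and cv2.contourArea(c)>2000:
                q=cv2.approxPolyDP(cv2.convexHull(c),6,True)[:,0]; print(q.tolist()); print(plane(im,q,55)[:,:2].tolist())
print("knob",tri(t,(304,197),s,(306,211)))
print("scoop tip/end",plane(t,[(232,265),(234,335)],6))
print("tongs",plane(t,[(407,236),(407,268),(406,304)],6))
print("stirrer?",plane(t,[(277,221),(336,206)],30),)
E
```

```text
red t 220.0 [365.   96.5]
red t 152.0 [297.6 255.7]
red s 268.0 [344.5 242.5]
red s 193.5 [301.  114.6]
green s 112.0 [382.2 149.2]
blue t 7611.0 [171.9 212.8]
[[222, 172], [226, 244], [121, 254], [121, 180]]
[[684.2679867906628, 187.4494784196291], [499.46481886938966, 195.149497782892], [510.8278545268797, 453.39118033218267], [699.0638293607633, 444.0891500484118]]
blue t 174.0 [224.1 145.3]
blue s 13632.5 [171.1 303.1]
[[208, 233], [259, 283], [256, 301], [137, 380], [83, 297]]
[[682.7406530289018, 188.63392834743246], [498.1193714173789, 198.3637227455239], [469.0551235478447, 228.58948129793157], [479.11861820973223, 451.2269163062187], [697.9458404623446, 446.2430647461329]]
blue s 265.5 [189.  230.1]
yellow s 5296.0 [385.2 168. ]
[[445, 155], [435, 173], [383, 209], [332, 181], [328, 164], [388, 130]]
[[494.8731186270077, -436.22528962535057], [466.65947222979344, -344.6782931769832], [470.161505819522, -138.47019350989638], [626.8003565133041, -135.13726169350377], [686.4251747241667, -182.62099553849453], [687.1262792324975, -436.767994336916]]
knob (array([590.7, -11.5,  52.7]), np.float64(0.517776623906502))
scoop tip/end [[450.4 194.9   6. ]
 [278.3 207.1   6. ]]
tongs [[ 461.6 -261.5    6. ]
 [ 380.8 -246.9    6. ]
 [ 292.9 -228.4    6. ]]
stirrer? [[543.3  65.4  30. ]
 [561.  -89.5  30. ]]
```

View pics/wrist0.png

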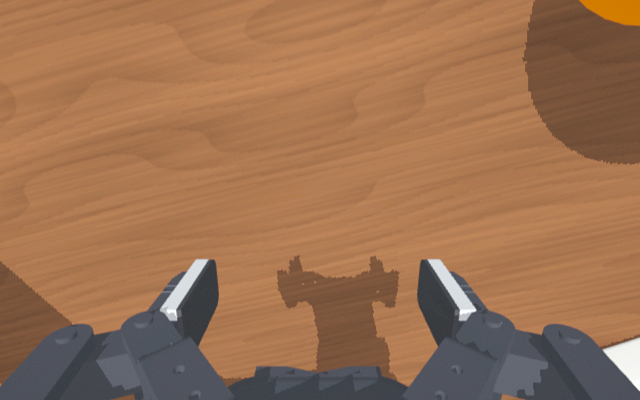

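The wrist view shows bare bench and the fingertips at about (190,290) and (445,290), with the camera offset from the jaws. Next I look at the knob from above its face, and at the scoop, tongs and bottle from one wide pose.

```bash
cat >> h.py <<'E'
def campose():  # camera in tool frame, from the first wrist picture
    w=load("wrist0"); Tr=R.from_rotvec([-3.81988085e-01,-3.11809605e+00,2.18996856e-03]); tp=np.array([144.71882693,581.81266038,238.59647116])
    return Tr.inv()*R.from_rotvec(w["attitude"]), Tr.inv().apply(w["position"]-tp)
E
python3 - <<'E'
from h import *
from plant import robot
np.set_printoptions(precision=3,suppress=True)
Rc,tc=campose(); print("cam in tool",Rc.as_matrix(),tc)
t,s=load("top0"),load("side0")
c=blobs(mask(t,(18,100,80),(35,255,255)))[0]; q=cv2.approxPolyDP(cv2.convexHull(c),6,True)[:,0]; print("yellow",plane(t,q,55)[:,:2].tolist())
g=[x for x in blobs(mask(t,(55,100,40),(85,255,255)),20)]; print([cen(x) for x in g]); 
print("green",tri(t,cen(g[0]),s,(382.2,149.2)),"red",tri(t,(297.6,255.7),s,(344.5,242.5)))
yaw=.116; n=np.array([-np.sin(.45)*np.cos(yaw),-np.sin(.45)*np.sin(yaw),np.cos(.45)]); k=np.array([590.7,-11.5,52.7])
for a in np.arange(0,6.28,.785):
    z=-n; x=np.cross([np.sin(a),-np.cos(a),0],z);x/=np.linalg.norm(x); T=R.from_matrix(np.c_[x,np.cross(z,x),z])
    out=[]
    for p in (k+n*110,k-n*0):
        j=robot.ik(p,T.as_rotvec()); out.append(None if j is None else j)
    # pose with camera 200mm above the knob on its axis
    cz=T.apply(Rc.as_matrix()[:,2]); p=k-cz*200-T.apply(tc); jj=robot.ik(p,T.as_rotvec())
    print(round(a,2),out,"view",None if jj is None else p)
E
```

```text
cam in tool [[-0.    -0.955 -0.298]
 [ 1.     0.    -0.001]
 [ 0.001 -0.298  0.955]] [  75.999   -0.022 -133.19 ]
yellow [[687.4533043317265, -445.33925307259915], [496.6753444383438, -438.82705214663224], [502.19501689066806, -180.70566291275745], [693.7356912699563, -186.44156681197575]]
[array([419.784, 171.43 ])]
green (array([ 608.929, -306.234,   80.12 ]), np.float64(1.0476966718495508)) red (array([443.858,  22.427,  77.547]), np.float64(1.3594899029588303))
0.0 [array([-0.082, -0.054, -0.795,  0.387,  0.086,  3.067]), array([-0.061,  0.185, -0.824,  0.118,  0.077,  3.086])] view [551.018 -14.642  97.577]
0.78 [array([-0.082, -0.054, -0.795,  0.387,  0.086,  2.344]), array([-0.061,  0.185, -0.824,  0.118,  0.077,  2.363])] view [555.087 -25.399  98.928]
1.57 [array([-0.082, -0.054, -0.795,  0.387,  0.086,  1.521]), array([-0.061,  0.185, -0.824,  0.118,  0.077,  1.54 ])] view [565.967 -30.749 103.849]
2.36 [array([-0.082, -0.054, -0.795,  0.387,  0.086,  0.672]), array([-0.061,  0.185, -0.824,  0.118,  0.077,  0.691])] view [576.979 -25.33  109.436]
3.14 [array([-0.082, -0.054, -0.795,  0.387,  0.086, -0.073]), array([-0.061,  0.185, -0.824,  0.118,  0.077, -0.054])] view [580.515 -14.192 111.755]
3.92 [array([-0.082, -0.054, -0.795,  0.387,  0.086, -0.796]), array([-0.061,  0.185, -0.824,  0.118,  0.077, -0.777])] view [576.461  -3.431 110.412]
4.71 [array([-0.082, -0.054, -0.795,  0.387,  0.086, -1.618]), array([-0.061,  0.185, -0.824,  0.118,  0.077, -1.6  ])] view [565.591   1.938 105.497]
5.5 [array([-0.082, -0.054, -0.795,  0.387,  0.086, -2.468]), array([-0.061,  0.185, -0.824,  0.118,  0.077, -2.449])] view [554.569  -3.461  99.906]
```

```bash
python3 - <<'E'
from h import *
from plant import robot
np.set_printoptions(precision=2,suppress=True)
yaw=.116; n=np.array([-np.sin(.45)*np.cos(yaw),-np.sin(.45)*np.sin(yaw),np.cos(.45)]); k=np.array([590.7,-11.5,52.7])
z=-n; x=np.cross([1,0,0],z);x/=np.linalg.norm(x); T=R.from_matrix(np.c_[x,np.cross(z,x),z])
robot.move_ptp(k+n*110,T.as_rotvec())
j=robot.get_state()["joint_positions"]; print(j)
for i,a in enumerate((j[5],0.0)):
    j[5]=a; robot.goto_joints(j)
    im=robot.get_image("wrist"); np.savez(f"pics/k{i}.npz",**im); print(proj(im,k), robot.get_state()["time_s"])
    u,v=proj(im,k)[0].astype(int); u=min(max(u,100),540); v=min(max(v,80),320)
    cv2.imwrite(f"pics/k{i}.png",cv2.resize(im["color"][v-80:v+80,u-100:u+100],None,fx=3,fy=3,interpolation=cv2.INTER_CUBIC)); print(u,v)
E
python3 -c "
import cv2,numpy as np
a=cv2.imread('pics/k0.png');b=cv2.imread('pics/k1.png');cv2.imwrite('pics/kk.png',cv2.resize(np.hstack([a,b]),(800,320)))"
```

```text
[-0.08 -0.05 -0.79  0.39  0.09  1.52]
[[317.29 199.11]] 3.0083
317 199
[[317.04 198.11]] 4.4167
317 198
```

View pics/kk.png

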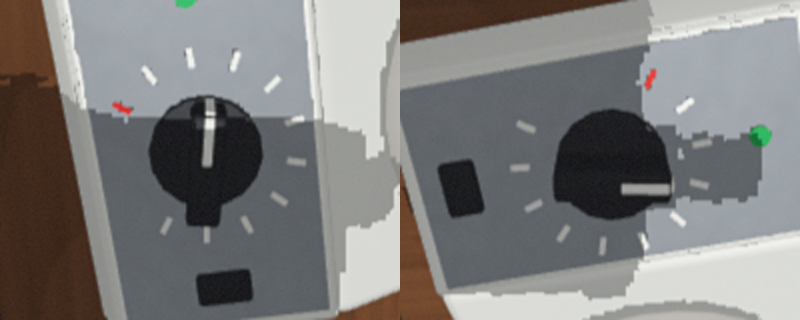

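Left half (J6=1.52): pointer tip at crop (209,100), bar's far end (204,225), red tick (122,107). So the pointer sits about 1.1 rad clockwise of the red tick. In the right half (J6=0) the pointer tip is at (271,189), the far end near (155,186) and the tick at (250,78).

Run:
```python
from h import *
np.set_printoptions(precision=2,suppress=True)
a,b=load("k0"),load("k1")
f=lambda A,B:tri(a,(217+A[0]/2,119+A[1]/2),b,(217+B[0]/2,118+B[1]/2))
P=f((209,100),(271,189));Q=f((204,225),(155,186));K=f((122,107),(250,78)); print(P,Q,K)
yaw=.116; n=np.array([-np.sin(.45)*np.cos(yaw),-np.sin(.45)*np.sin(yaw),np.cos(.45)])
g=(P[0]+Q[0])/2; print("bar mid",g,"len",np.linalg.norm(P[0]-Q[0]))
d=P[0]-Q[0]; print("out of plane",d@n, "tick rel",(K[0]-g)@n)
e1=np.cross([1,0,0],-n);e1/=np.linalg.norm(e1);e2=np.cross(n,e1)
an=lambda v:np.arctan2(v@e2,v@e1)
print("bar angle ccw from J6=1.52 heading",an(d),"tick",an(K[0]-g))
# more: green LED? stirrer front edge direction check
```

```text
(array([585.78,  13.05,  73.68]), np.float64(3.913273750760287)) (array([581.09, -28.18,  74.15]), np.float64(0.6202287563071593)) (array([566.06,   8.82,  37.99]), np.float64(0.3662237175897686))
bar mid [583.44  -7.57  73.92] len 41.5065461690415
out of plane -4.521535988406269 tick rel -25.667461350344578
bar angle ccw from J6=1.52 heading -0.07351179184915498 tick 1.1441151875984212
```

Run:
```python
from h import *
from plant import robot
np.set_printoptions(precision=2,suppress=True)
a,b=load("k0"),load("k1")
yaw=.116; n=np.array([-np.sin(.45)*np.cos(yaw),-np.sin(.45)*np.sin(yaw),np.cos(.45)])
g=np.array([583.44,-7.57,73.92])+2.5*n
d=rays(a,(217+206.5/2,119+162/2))[0]; p=a["position"]+d*(((g-a["position"])@n)/(d@n)); print(p,g)
e1=np.cross([1,0,0],-n);e1/=np.linalg.norm(e1);e2=np.cross(n,e1)
x=np.cos(-.06)*e1+np.sin(-.06)*e2; y=np.cross(-n,x); print("across diff",(p-g)@y,"along",(p-g)@x)
p=g+y*((p-g)@y)
T=R.from_matrix(np.c_[x,y,-n]).as_rotvec()
robot.move_ptp(p+n*40,T)
print("stop",robot.move_l(p-n*5,v=60,stop_force=15))
s0=robot.get_state(); print(s0["tool_pos"],p-n*5,s0["force"])
robot.grab(30)
s=robot.get_state(); print("gap",s["finger_gap"],s["grip_force"],"F",s["force"]-s0["force"],s["time_s"])
```

```text
[581.86  -5.67  76.05] [582.36  -7.7   76.17]
across diff -0.672575060481368 along 1.9768978058566204
stop False
[583.98  -7.37  71.46] [583.91  -7.39  71.38] [ 0.36 -0.49 -0.77]
gap 11.041806965553533 32.403300404548645 F [-2.48  0.44  4.92] 7.4
```

Run:
```python
from h import *
from plant import robot
np.set_printoptions(precision=2,suppress=True)
s=robot.get_state(); j=s["joint_positions"].copy(); q0=j[5]; T0=s["wrist_torque"]
n=-R.from_rotvec(s["tool_rot"]).apply([0,0,1]); a=np.r_[np.full(3,.32),np.full(9,.06)].cumsum()
for x in a:
    j[5]=q0-x; robot.goto_joints(j); s=robot.get_state()
    m=(s["wrist_torque"]-T0)@n; print(round(x,2),round(q0-s["joint_positions"][5],3),round(m,3),s["joint_torque"][5],s["force"],s["finger_gap"])
    if abs(m)>.25: break
print(s["time_s"])
```

```text
0.32 0.317 0.117 -0.10680184699594975 [-3.65 -0.34  3.17] 10.887112098682923
0.64 0.635 0.066 -0.09307596366852522 [-4.75 -0.01  4.7 ] 11.376738393107212
0.96 0.957 0.079 -0.0492778024636209 [-6.02 -0.88  5.17] 11.119786139111875
1.02 1.017 0.054 -0.04594521364197135 [-6.49 -1.58  4.26] 11.101168477901624
1.08 1.077 0.09 -0.04601674620062113 [-6.22 -2.06  5.16] 11.42172244057819
1.14 1.137 0.07 -0.046093217097222805 [-5.78 -2.8   4.39] 11.006269114638462
1.2 1.195 -0.544 -0.6203865073621273 [-5.65 -1.9   4.87] 10.999590070981816
9.625
```

The knob met its stop at 1.19 rad of turning. Next: release, check it, then look at the scoop from two places.

Run:
```python
from h import *
from plant import robot
np.set_printoptions(precision=2,suppress=True)
j=robot.get_state()["joint_positions"].copy(); j[5]+=.02
robot.goto_joints(j)
robot.open_gripper(); s=robot.get_state(); p=s["tool_pos"]; n=-R.from_rotvec(s["tool_rot"]).apply([0,0,1])
robot.move_l(p+n*100,v=200)
im=robot.get_image("wrist"); np.savez("pics/k2.npz",**im); k=im["color"][100:300,217:417]
def best(q,o):
    c=[(abs(i[5]-robot.get_state()["joint_positions"][5]),i) for i in [robot.ik(q,o)] if i is not None]; return c
for y in(-.07,np.pi-.07): print(y,robot.ik([371,200,150],down(y)),robot.ik([371,200,10],down(y)))
y=min((-.07,np.pi-.07),key=lambda y:9 if robot.ik([371,200,150],down(y)) is None else abs(robot.ik([371,200,150],down(y))[5]))
for i,q in enumerate(([400,140,160],[371,200,160])):
    robot.move_ptp(q,down(y)); im=robot.get_image("wrist"); np.savez(f"pics/s{i}.npz",**im)
print(y,robot.get_state()["time_s"])
cv2.imwrite("pics/ks.png",np.hstack([cv2.resize(k,(400,400)),cv2.resize(im["color"],None,fx=.62,fy=1)[:, :400]]))
```

```text
-0.07 [ 0.49  0.04 -0.59  0.94  0.   -2.58] [ 0.49  0.22 -0.76  0.58  0.   -2.58]
3.0715926535897933 [ 0.49  0.04 -0.59  0.94  0.    0.56] [ 0.49  0.22 -0.76  0.58  0.    0.56]
3.0715926535897933 12.5917
```

View pics/ks.png

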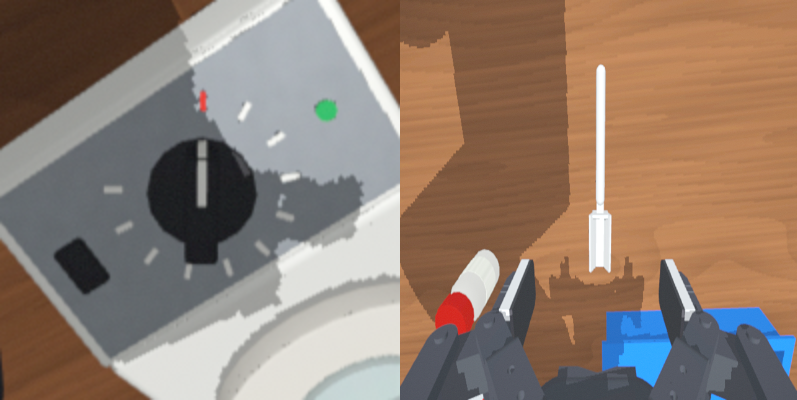

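The left half shows the pointer in line with the red tick. In the right half the scoop stands upright in the picture, with its handle end at (600,66) and trough tip at (600,270), i.e. full-image column ≈322.

```bash
cat >> h.py <<'E'
def steel(im,p,lo=(0,0,110),hi=(179,60,255),ksz=9):  # pale grey blob nearest the projected point p
    m=mask(im,lo,hi); m=cv2.morphologyEx(m,cv2.MORPH_CLOSE,np.ones((ksz,ksz)))
    u=proj(im,p)[0]; b=blobs(m,150); 
    return max(b,key=lambda c:cv2.pointPolygonTest(c,tuple(map(float,u)),True))
def ends(c):  # extreme points along the blob's long axis
    q=c[:,0].astype(float); vx,vy,x0,y0=cv2.fitLine(c,cv2.DIST_L2,0,.01,.01).ravel(); t=(q-[x0,y0])@[vx,vy]
    e=[q[t<t.min()+1.5].mean(0),q[t>t.max()-1.5].mean(0)]; return e if e[0][1]<e[1][1] else e[::-1]
E
python3 - <<'E'
from h import *
np.set_printoptions(precision=1,suppress=True)
a,b=load("s0"),load("s1")
E=[]
for im in(a,b):
    c=steel(im,(365,201,6)); e=ends(c); E.append(e); print(cv2.contourArea(c),cv2.boundingRect(c),np.array(e)); print(plane(im,e,6))
    # handle-only centre line
    for z in (6,):
        m=np.zeros(im["color"].shape[:2],np.uint8); cv2.drawContours(m,[c],-1,255,-1)
        ys,xs=np.nonzero(m); P=plane(im,np.c_[xs,ys],z); h=P[(P[:,0]<385)&(P[:,0]>285)]; f=np.polyfit(h[:,0],h[:,1],1); print("handle line y=",f, "at 370:",np.polyval(f,370),"heading",np.arctan(f[0]))
for i in(0,1): print(tri(a,E[0][i],b,E[1][i]))
E
```

```text
4529.5 (369, 17, 42, 223) [[400.5  17.4]
 [371.7 238.7]]
[[276.6 210.5   6. ]
 [455.5 184.6   6. ]]
handle line y= [ -0.1 231.2] at 370: 203.51937971045027 heading -0.07458837654705626
3967.5 (304, 64, 37, 209) [[323.5  64.6]
 [323.1 271.4]]
[[276.4 210.7   6. ]
 [457.  198.6   6. ]]
handle line y= [ -0.1 231. ] at 370: 203.81301348415892 heading -0.0734053000321727
(array([276.3, 210.7,   4.7]), np.float64(0.05923075259532885))
(array([486.9, 195.2, -54.1]), np.float64(8.144235610034428))
```

```bash
cat >> h.py <<'E'
B0=np.array([598.4,320.0]); BY=-.048
def tray(c,yaw,xy): return c+R.from_euler("z",yaw).as_matrix()[:2,:2]@np.array(xy,float)
def pick(robot,xy,yaw,z,strength,up=130):
    robot.move_ptp([*xy,60],down(yaw)); print("touch",robot.move_l([*xy,z],v=80,stop_force=12))
    robot.grab(strength); s=robot.get_state(); print("gap",s["finger_gap"],s["grip_force"],s["tool_pos"],s["force"])
    robot.move_l([*xy,up],v=150); s=robot.get_state(); print("gap",s["finger_gap"],s["grip_force"],s["force"],s["time_s"])
def place(robot,xy,yaw,z,up=130):
    robot.move_ptp([*xy,up],down(yaw)); robot.move_l([*xy,z+6],v=150); print("touch",robot.move_l([*xy,z-3],v=20,stop_force=4))
    s=robot.get_state(); print(s["tool_pos"],s["force"]); robot.open_gripper(); robot.move_l([*xy,up],v=150); print(robot.get_state()["time_s"])
E
python3 - <<'E'
from h import *
from plant import robot
np.set_printoptions(precision=2,suppress=True)
pick(robot,(374.2,203.3),np.pi-.074,9.5,50)
im=robot.get_image("wrist"); np.savez("pics/s2.npz",**im)
xy=tray(B0,BY,(-20,34)); yaw=np.pi/2-.35+BY+np.pi; print(xy,robot.ik([*xy,130],down(yaw)))
place(robot,xy,yaw,13.5)
im=robot.get_image("wrist"); np.savez("pics/s3.npz",**im); cv2.imwrite("pics/s3.png",im["color"])
E
```

```text
touch False
gap 9.511559741498269 48.860809206962585 [374.26 203.36   9.74] [-1.35 -1.04  6.8 ]
gap 9.794558818086326 48.78496170043945 [-0.6  -0.36 -0.92] 15.4833
[580.05 354.92] [ 0.55  0.52  0.01  1.06  0.   -0.62]
touch True
[580.76 355.36  13.78] [ 0.12 -0.57  5.2 ]
19.55
```

View pics/s3.png

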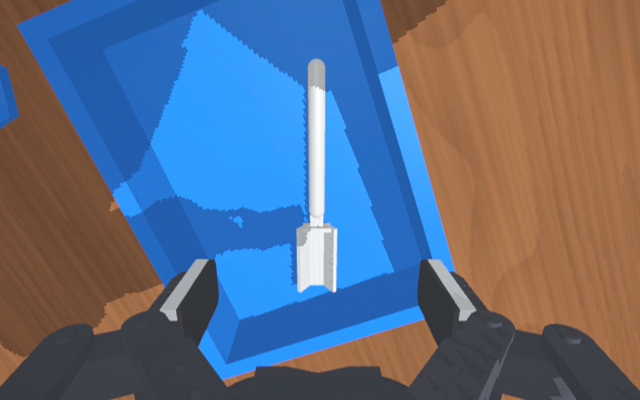

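The scoop lies flat in the tray (handle end (317,65), trough tip (317,290)), clear of the walls. Now the tongs.

Run:
```python
from h import *
from plant import robot
np.set_printoptions(precision=1,suppress=True)
for i,q in enumerate(([400,-190,170],[381,-247,170])):
    robot.move_ptp(q,down(np.pi-.19)); im=robot.get_image("wrist"); np.savez(f"pics/t{i}.npz",**im)
    m=mask(im,(0,0,110),(179,60,255)); b=blobs(m,100); print([(cv2.contourArea(c),cv2.boundingRect(c)) for c in b]); print(proj(im,(381,-247,6)))
print(robot.get_state()["time_s"]); cv2.imwrite("pics/t1.png",im["color"])
```

```text
[(7476.5, (484, 274, 156, 117)), (4492.5, (208, 45, 81, 212)), (3164.5, (535, 160, 92, 64)), (862.0, (159, 259, 50, 62)), (813.5, (427, 259, 49, 62)), (235.0, (231, 366, 26, 20))]
[[249.9 170.5]]
[(4285.0, (282, 56, 80, 209)), (4171.5, (510, 286, 130, 65)), (1586.5, (599, 169, 41, 54)), (874.5, (160, 259, 49, 62)), (871.0, (427, 259, 50, 62))]
[[318.3 179.7]]
22.1167
```

View pics/t1.png

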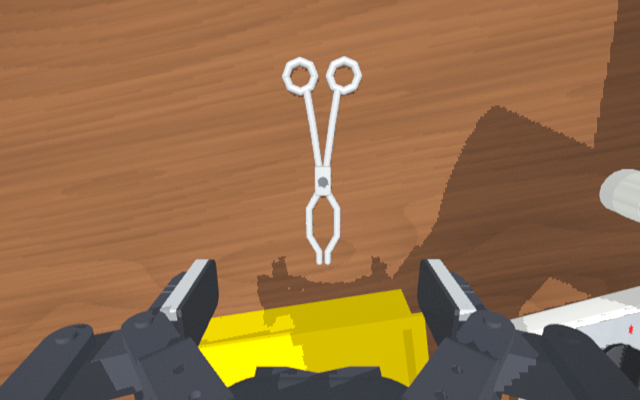

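The tongs are upright in the picture: rings at (300,76) and (344,76), rivet of the pivot block (323,182), jaw tips (323,262).

Run:
```python
from h import *
np.set_printoptions(precision=1,suppress=True)
E=[]
for n in("t0","t1"):
    im=load(n); u=proj(im,(381,-247,6))[0]
    m=mask(im,(0,0,70),(179,90,255)); c=min(blobs(m,1000),key=lambda c:abs(cv2.boundingRect(c)[0]+40-u[0]))
    q=c[:,0].astype(float); top=q[q[:,1]<q[:,1].min()+25]; tip=q[q[:,1]>q[:,1].max()-2]
    g=cv2.cvtColor(im["color"],cv2.COLOR_BGR2GRAY); x0,y0=int(u[0])-12,int(u[1])-14; w=g[y0:y0+34,x0:x0+34]
    mm=np.zeros_like(g); cv2.drawContours(mm,[c],-1,255,-1); mm=cv2.erode(mm,np.ones((3,3)))[y0:y0+34,x0:x0+34]
    r=((w<185)&(mm>0)).astype(np.uint8); _,_,st,ce=cv2.connectedComponentsWithStats(r); k=1+np.argmax(st[1:,4]); riv=ce[k]+[x0,y0]
    rings=np.array([(top[:,0].min()+top[:,0].max())/2,q[:,1].min()]); t=tip.mean(0); E.append((rings,riv,t)); print(st[k],rings,riv,t)
    print(plane(im,riv,11),plane(im,[rings,t],3))
a,b=load("t0"),load("t1")
for i in range(3): print(tri(a,E[0][i],b,E[1][i]))
P=plane(b,[E[1][0],E[1][2]],3); d=P[1]-P[0]; print("heading",np.arctan2(d[1],d[0]),np.hypot(*d[:2]))
```

```text
[12 12 11 11 86] [248.  45.] [253.7 172.6] [260.1 255.7]
[[ 382.5 -243.1   11. ]] [[ 281.2 -224.     3. ]
 [ 465.1 -258.7    3. ]]
[12 12 10 11 84] [322.  56.] [322.5 181.7] [322.8 263.7]
[[ 382.3 -243.4   11. ]] [[ 281.  -224.6    3. ]
 [ 465.3 -258.7    3. ]]
(array([ 280.7, -224.5,   -0.4]), np.float64(0.0317981241810637))
(array([ 382.8, -243.5,    9. ]), np.float64(0.08873833644092025))
(array([ 465.1, -258.7,    3.2]), np.float64(0.10634046449633901))
heading -0.18307535376019973 187.4237765205293
```

Run:
```python
from h import *
from plant import robot
np.set_printoptions(precision=2,suppress=True)
h=-.183
pick(robot,(382.4,-243.3),h+np.pi,9.5,60,150)
robot.move_ptp([420,150,150],down(np.pi-1.0)); print(robot.get_state()["finger_gap"])
xy=tray(B0,BY,(20,-28)); yaw=-np.pi/2-.245+BY+np.pi; print(xy)
place(robot,xy,yaw,13.5,150)
im=robot.get_image("wrist"); np.savez("pics/t3.npz",**im); cv2.imwrite("pics/t3.png",im["color"])
```

```text
touch False
gap 12.009572178475732 59.66856168804952 [ 382.45 -243.33    9.79] [-1.37  1.36  5.37]
gap 12.043466221006222 59.002684696315555 [-0.5   0.17 -0.93] 25.1583
12.080064791616708
[617.03 291.07]
touch True
[617.72 291.42  13.88] [-0.09 -0.12  5.82]
30.8083
```

View pics/t3.png

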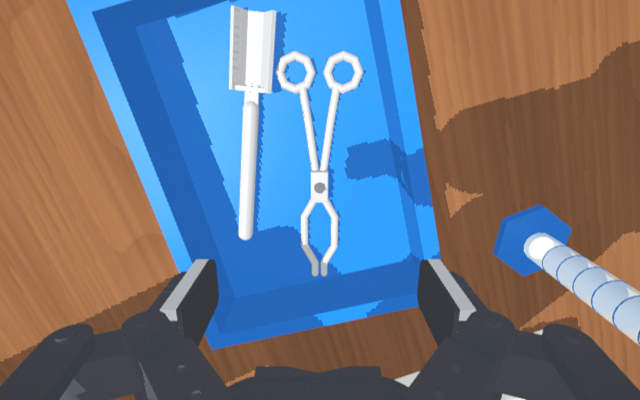

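Both instruments lie flat and apart: the scoop from (250,10) to (245,237), the tongs from (320,60) to (320,272). Now the red bottle: one view with the camera straight above it, one from the side for its height.

Run:
```python
from h import *
from plant import robot
np.set_printoptions(precision=2,suppress=True)
V=[]
for i,q in enumerate(([444,22,190],[444,-54,170])):
    robot.move_ptp(q,down(np.pi/2)); im=robot.get_image("wrist"); np.savez(f"pics/b{i}.npz",**im)
    u=proj(im,(444,22,86))[0]; c=min(blobs(mask(im,(0,140,80),(8,255,255))|mask(im,(174,140,80),(179,255,255)),300),key=lambda c:np.linalg.norm(cen(c)-u))
    (x,y),r=cv2.minEnclosingCircle(c); el=cv2.fitEllipse(cv2.convexHull(c)); V.append((im,c,el)); print(u,cen(c),(x,y),r,el,cv2.boundingRect(c)); print(plane(im,cen(c),86))
    # cap radius gives distance: height of cap top
    print("height from size",im["position"][2]-im["fx"]*18/(el[1][0]/2))
print(tri(V[0][0],V[0][2][0],V[1][0],V[1][2][0]),robot.get_state()["time_s"])
```

```text
[316.   200.82] [316.79 195.58] (316.5981750488281, 195.21466064453125) 26.434558868408203 ((316.5769958496094, 195.52713012695312), (51.098472595214844, 52.37367630004883), 166.44467163085938) (291, 169, 52, 53)
[[444.57  25.97  86.  ]]
height from size 81.10559333210676
[316.78  89.97] [317.71  85.97] (317.5, 86.0) 32.65358352661133 ((317.6414794921875, 85.9669418334961), (61.496826171875, 65.26380920410156), 176.8961181640625) (287, 54, 62, 65)
[[444.56  24.28  86.  ]]
height from size 101.43102131113065
(array([444.47,  24.35,  80.56]), np.float64(0.10937368249783005)) 32.5917
```

Run:
```python
from h import *
from plant import robot
np.set_printoptions(precision=2,suppress=True)
xy=(444.5,24.2); o=down(np.pi/2)
robot.move_ptp([*xy,150],o); print("touch",robot.move_l([*xy,34],v=120,stop_force=10))
robot.grab(30); s=robot.get_state(); print("gap",s["finger_gap"],s["grip_force"],s["tool_pos"],s["force"])
robot.move_l([*xy,190],v=200); s=robot.get_state(); print("gap",s["finger_gap"],s["force"])
robot.move_ptp([595,-376,190],down(np.pi/2-.028))
im=robot.get_image("wrist"); np.savez("pics/g0.npz",**im); cv2.imwrite("pics/g0.png",im["color"])
c=blobs(mask(im,(50,100,40),(88,255,255)),200)[0]; print(cen(c),cv2.boundingRect(c),plane(im,cen(c),90),im["position"],robot.get_state()["time_s"])
```

```text
touch False
gap 38.911878892894016 29.82876976020634 [444.77  24.24  34.51] [-0.92  0.06  5.45]
gap 39.328731215127924 [ 0.27  1.15 -1.67]
[336.04  98.11] (309, 70, 55, 57) [[ 609.36 -303.75   90.  ]] [ 597.27 -298.73  323.53] 37.175
```

View pics/g0.png

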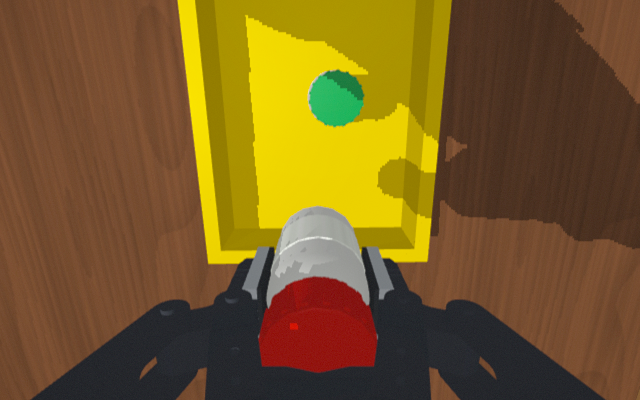

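The green cap is at (336,98), with the gripped red bottle upright above the near half of the yellow tray and free floor below it. Lowering at (595,-376), 72 mm from the green bottle.

Run:
```python
from h import *
from plant import robot
np.set_printoptions(precision=2,suppress=True)
place(robot,(595,-376),np.pi/2-.028,38.4,190)
robot.move_ptp([430,-250,250],down(np.pi/2))
ims=[robot.get_image(n) for n in("top","side")]
for n,i in zip(("top","side"),ims): np.savez(f"pics/{n}9.npz",**i)
cv2.imwrite("pics/end.png",np.hstack([cv2.resize(ims[0]["color"][60:360,100:500],(400,300)),cv2.resize(ims[1]["color"][60:400,80:460],(400,358))[:300]]))
s=robot.get_state(); print(s["time_s"],s["force"])
```

```text
touch True
[ 595.57 -376.43   38.61] [-0.26  0.65  4.6 ]
40.6167
41.5833 [-0.22 -0.75 -0.23]
```

View pics/end.png

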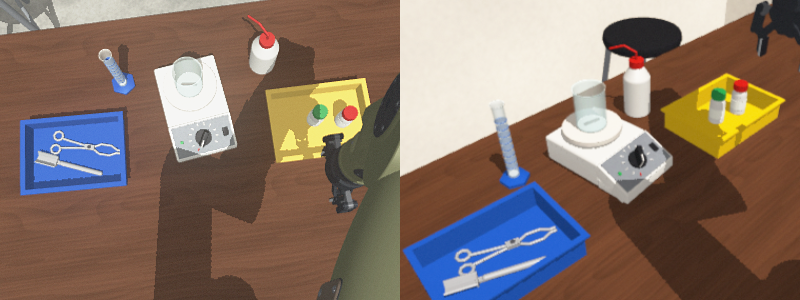

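Both bottles stand in the yellow tray (green (318,112) and red (348,115) in the left half). Both instruments lie in the blue tray, and the beaker, cylinder and wash bottle are where they were. The gripper is clear of everything.

```bash
python3 -c "
from plant import robot
print(robot.job_done())"
```

```text
the job is handed in; nothing more can be done
None
```

The job is handed in at about 42 s: the knob is back at its zero stop, the scoop and tongs lie flat in the blue tray, the red-capped bottle stands beside the green-capped one in the yellow tray, and the beaker, cylinder and wash bottle were not moved.

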